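# Unlock the blue cash box at the post office counter

## Task

Unlock the blue cash box: take the blue-headed key out of the wooden key rack, push it fully down into the keyhole on top of the blue box, then turn it clockwise (seen from above) until it stops, so that the bolt inside is drawn back. Let go and leave the key standing in the lock.

Things in the scene. Friction and masses are not known exactly. Their poses are not given: they have to be found in the camera images.
- blue_key_centre (a point): Centre of the blue key's head, a blue block 12 (key x) x 40 (y) x 50 mm high (z up). Below it a steel blade 6 (x) x 24 (y) x 45 mm long; its tip is 70 mm below this point. 60 g; same either way round. It stands blade down, 40 mm deep, in one of three slots (a row along y, 70 mm apart) of a wooden rack 60 x 210 x 50 mm high; like keys with green and red heads fill the others.
- blue_keyhole (a point): Mouth centre of the keyhole, mid-top of the fixed blue box (150 x 210 mm; mouth 103 mm above the table; a green box like it stands near). z up, y along the slot, turning with the barrel; half a turn is the same. A funnel 28 (x) x 48 mm (y) narrows over 10 mm to a slot 12 x 32 mm; floor 40 mm below the mouth. Key home: head's centre 30 mm above the mouth, head's underside 5 mm.
- blue_plug (a joint): Turn of the blue box's lock barrel, rad: 0 locked (start), grows clockwise seen from above to its stop at 1.05 (60 degrees). Stays where left; takes about 0.06 N m. The blade has about 15 degrees of play in the slot, so from lying straight along the slot the key itself must turn about 75 degrees to bring the barrel to its stop.
- blue_bolt (a joint): Travel in m of the bolt hidden inside the blue box, driven by the barrel: 0 thrown (locked), 0.012 fully drawn back at the barrel's stop.
Not all that is in view belongs to the job. Of the things like the part that bears blue_key_centre, leave any that is pink or yellow; of the rest the smaller one is meant.

How it is judged:
On the way, in this order (a step that is already met when the one before it is completed fails the run):
1. the blue key is fully in the blue box's keyhole, the lock not yet turned (z of blue_key_centre in the frame of blue_keyhole below 0.04 m and horizontal distance between blue_key_centre and blue_keyhole below 0.02 m and value of joint blue_plug below 0.4 rad), for 0.1 s.
2. the key in the lock has turned and drawn the bolt back (z of blue_key_centre in the frame of blue_keyhole below 0.04 m and horizontal distance between blue_key_centre and blue_keyhole below 0.025 m and value of joint blue_bolt above 0.008 m), for 0.1 s.
At the end, for the whole second after the job is handed in: The blue key stands in the blue box's keyhole, within 10 mm of fully home, its head within 25 mm of the keyhole's axis and within about 25 degrees of upright, and the bolt is drawn back by more than 8 mm of its 12 mm (the barrel turned more than 40 of its 60 degrees) (all of step 2 and angle between blue_key_centre's own z axis and vertical below 0.45 rad); the robot touches nothing.
It also fails if it takes over 45 s, if anything falls off the work surface, if the arm or the gripper's body presses on something with over 40 N, if the wrist force passes 120 N, or if a joint passes its speed limit or range.

## Robot

A 7-joint arm with a two-finger parallel gripper is mounted at the origin on the work surface. World frame = base frame: x ahead of the robot, y to its left, z up, the work surface at z = 0. Lengths are in m, angles in rad, forces in N, time in s.
With the tool pointing down it reaches from about 0.4 to 0.925 m from the base axis. Payload 4.1 kg.
Tool frame: the origin (TCP) lies at the very end of the fingers, on their centre line; the grasp point (between the pads) lies 19 mm behind it (grip_depth is the z of the grasp point in the tool frame, in m); z points along the fingers, y is the direction in which the jaws open and shut (so a half turn about z gives the same grasp; the last joint's range is limited). The gripper opens to 85 mm and grips with 20 to 120 N. Pads are 22 mm wide; open, the fingers measure 114 mm over their backs; the gripper's body (76 mm by 85 mm) begins 54 mm behind the grasp point. The pads swing forward as they close: fully open they stand 13 mm farther back than shut.
Start: joints at [1.236, 0.398, 0.045, 1.537, -0.019, 1.207, -0.051], TCP at [0.152, -0.632, 0.231] pointing down, gripper open.
Joint ranges: [-2.82, 2.82], [-0.49, 2.23], [-1.37, 1.46], [0, 2.46], [-1.36, 4.5], [0.23, 2], [-2.94, 2.94]. Speed limits (rad/s): [2.57, 2.57, 3.14, 3.14, 3.14, 3.14, 3.14].

## Interface

Orientations are given as a unit quaternion [x, y, z, w].
In Python, from workcell import get_state, camera, finish_job, grip_depth gives the robot as it stands.
- The arm moves only by the tool arm_command, never from a script. Its argument "rows" is one flat list of numbers, 7 for each row, row after row: the turn, a rotation vector about the world's x, y, z in rad, then the shift along the world's x, y, z in cm, then the closure, from 0 (fully open) to 1 (shut). In form: [wx, wy, wz, x, y, z, claw, wx, wy, wz, x, y, z, claw, ...]. A call has 1 to 8 rows; each row shifts and turns the commanded pose from where the row before left it; what a row does not reach is not made up. A row lasts 1/10 s, in which the tool goes at most 50 mm and 8.59 degrees, less where a joint would pass 70% of its speed; a pose out of reach is approached as far as the arm can. A call is refused whole if a number of a shift passes 5 or a number of a turn 0.15, either way. A call with a gripper value outside its range is refused whole. The fingers move at their own pace and stop on an object; "newtons" is the grip in N (left out, the last holds). Time passes only in rows, so rows that do not move let the fingers close. It gives the time, the measured TCP pose, the force and the opening at its end, in the units of the state.
- get_state(): the state, without advancing time (a new reading comes with each control period).
- camera(name): name is "scene" or "side" or "wrist"; returns a dict with "pixels" (420x560x3 uint8, red, green, blue), "K" (3x3 intrinsics, pixels), "R" (3x3) and "t" (3): a world point X has camera coordinates R X + t; the wrist camera has in their place "hand_eye" (4x4, takes a point from camera to tool coordinates, whose origin is the TCP and whose axes are the flange's). Camera axes: x right, y down, z forward; pixel columns grow to the right and rows downward; lengths in m; the calibration is good to about 2 mm. The wrist camera is an equidistant fisheye: a pixel r from the principal point sees the ray r / f radians off the axis. A picture is of the moment at which its call begins: read the wrist's pose just before it. There is no depth.
- finish_job(): hands the job in, once; it reports no verdict.
The state is a dict: "t": time; "joints": joint angles; "qvel": joint speeds; "effort": joint torques, N m; "eef_pos": TCP position; "orientation": TCP orientation; "ft_force": force on the tool from outside, world axes, zero at the start; "moment": the same for the moment, N m; "grip_width": finger opening in m.
Only numpy, scipy, OpenCV 4.12 (cv2) and the standard library are available. Lean on these libraries where they do the work, as an engineer would, in place of code of your own. Each camera call takes 0.05 s, during which the arm holds its last target.

## Working session

There is one attempt and no reset: what is moved stays moved. The work goes in short steps, Python scripts to look and compute and a tool call to move; the robot and the scene stay as the last step left them, time stands still between calls to the robot, and variables do not carry over. Pictures are saved under pics/ and viewed, and the job is handed in when it is done.

Besides the shell and the picture viewer there is one more tool, called after "Request:" as name(argument=value, ...) on one line, values as JSON. arm_command: Moves the arm, as the interface text tells. Its arguments: {"type":"object","properties":{"rows":{"type":"array"},"newtons":{"type":"number"}},"required":["rows"]}

```bash
mkdir -p pics; cat > h.py <<'E'
import numpy as np, cv2
from workcell import get_state, camera, finish_job, grip_depth
def save(n,im): cv2.imwrite('pics/'+n,cv2.cvtColor(im,cv2.COLOR_RGB2BGR))
E
python3 - <<'E'
from h import *
import pickle
s=get_state(); print({k:np.round(v,3) for k,v in s.items()}, grip_depth)
for n in ['scene','side','wrist']:
    c=camera(n); save(n+'0.png',c['pixels']); pickle.dump(c,open(n+'0.pkl','wb'))
    print(n,{k:np.round(v,3).tolist() for k,v in c.items() if k!='pixels'})
E
```

```text
{'t': np.float64(0.0), 'joints': array([ 1.236,  0.399,  0.045,  1.538, -0.019,  1.207, -0.051]), 'qvel': array([-0.001,  0.001,  0.002,  0.   ,  0.001, -0.001,  0.   ]), 'effort': array([ 0.0000e+00, -4.7512e+01,  1.3650e+00, -2.5422e+01,  1.2000e-02,
        9.0000e-03,  0.0000e+00]), 'eef_pos': array([ 0.152, -0.631,  0.23 ]), 'orientation': array([ 0.993,  0.118, -0.   , -0.001]), 'ft_force': array([-0.121,  0.485,  0.538]), 'moment': array([-0.055, -0.002, -0.01 ]), 'grip_width': np.float64(0.085)} -0.0187
scene {'K': [[445.392, 0.0, 280.915], [0.0, 445.392, 207.773], [0.0, 0.0, 1.0]], 'R': [[-0.079, 0.997, 0.001], [0.554, 0.045, -0.831], [-0.829, -0.066, -0.556]], 't': [0.04, -0.189, 1.214]}
side {'K': [[504.703, 0.0, 287.69], [0.0, 504.703, 205.286], [0.0, 0.0, 1.0]], 'R': [[0.886, -0.463, -0.011], [-0.371, -0.696, -0.615], [0.277, 0.549, -0.788]], 't': [-0.454, 0.208, 0.987]}
wrist {'K': [[325.192, 0.0, 278.496], [0.0, 325.192, 212.087], [0.0, 0.0, 1.0]], 'hand_eye': [[0.0, -0.952, -0.306, 0.078], [1.0, 0.0, -0.0, 0.001], [0.0, -0.306, 0.952, -0.142], [0.0, 0.0, 0.0, 1.0]]}
```

View pics/scene0.png

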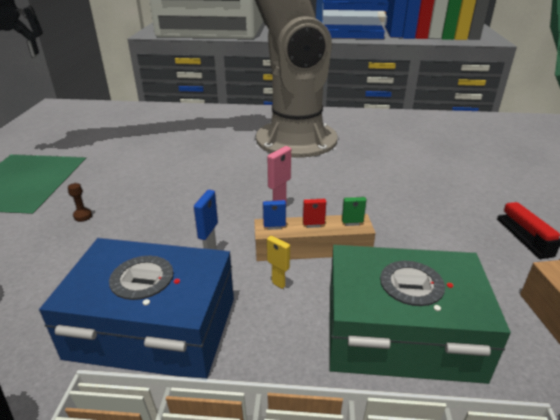

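View pics/side0.png

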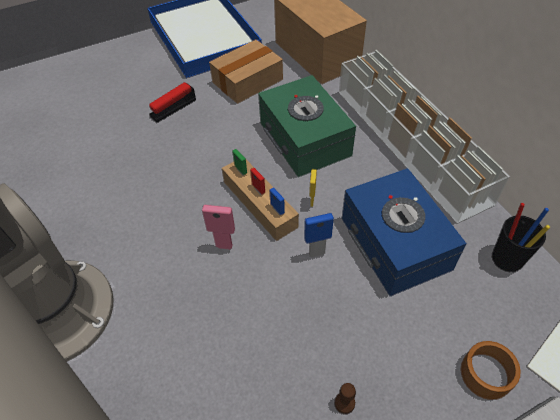

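View pics/wrist0.png

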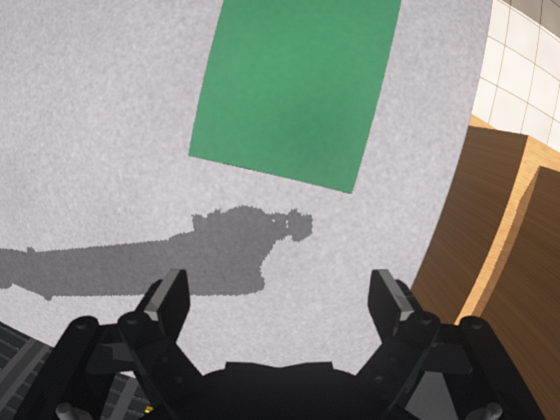

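The scene view shows these keys: blue on the rack at (274,213), big free blue at (206,213), pink at (280,170), and yellow at (278,258). The lock dials are at (141,277) on the blue box and (412,282) on the green. Only the small blue key on the rack fits the task: the other blue one is larger, and pink and yellow are excluded. I'll confirm this in a crop.

```bash
cat >> h.py <<'E'
def bluemask(im,lo=(105,120,90),hi=(125,255,255)):
    return cv2.inRange(cv2.cvtColor(im,cv2.COLOR_RGB2HSV),lo,hi)
def ray(c,u,v):
    d=c['R'].T@(np.linalg.inv(c['K'])@np.array([u,v,1.])); return -c['R'].T@c['t'],d
def onplane(c,u,v,z):
    o,d=ray(c,u,v); return o+d*(z-o[2])/d[2]
def tri(c1,p1,c2,p2):
    o1,d1=ray(c1,*p1);o2,d2=ray(c2,*p2)
    a=np.linalg.lstsq(np.c_[d1,-d2],o2-o1,rcond=None)[0]
    A=o1+d1*a[0];B=o2+d2*a[1]; return (A+B)/2,np.linalg.norm(A-B)
E
python3 - <<'E'
from h import *
import pickle
S=pickle.load(open('scene0.pkl','rb'));D=pickle.load(open('side0.pkl','rb'))
a=cv2.resize(S['pixels'][180:310,100:240],None,fx=4,fy=4,interpolation=cv2.INTER_CUBIC)
b=cv2.resize(S['pixels'][185:270,185:325],None,fx=5,fy=5,interpolation=cv2.INTER_CUBIC); save('c1.png',b)
a=cv2.resize(S['pixels'][240:320,80:220],None,fx=5,fy=5,interpolation=cv2.INTER_CUBIC); save('c2.png',a)
a=cv2.resize(D['pixels'][180:250,360:450],None,fx=7,fy=7,interpolation=cv2.INTER_CUBIC); save('c3.png',a)
a=cv2.resize(D['pixels'][140:240,215:345],None,fx=5,fy=5,interpolation=cv2.INTER_CUBIC); save('c4.png',a)
for n,c in (('S',S),('D',D)):
    m=bluemask(c['pixels']); k,l,st,ce=cv2.connectedComponentsWithStats(m)
    for i in range(1,k):
        if st[i,4]>80: print(n,st[i],ce[i].round(1))
E
```

```text
S [316   0  72  21 720] [349.9   5.1]
S [391   0  16  37 422] [398.3  17.9]
S [403   0  17  38 421] [411.1  18.5]
S [326  25  58  14 706] [355.7  31.2]
S [179  86  23   5 112] [190.1  88. ]
S [366  91  25   5 113] [376.9  93.1]
S [194 190  21  50 430] [201.8 212.3]
S [263 200  23  27 515] [274.1 213.2]
S [  40  239  189   91 9345] [140.9 284.8]
D [147   0  41  64 132] [165.2  27.7]
D [ 346  169  120  102 5192] [404.6 219.6]
D [270 188  14  14  82] [276.3 194.2]
D [305 213  29  12 197] [318.9 218.7]
```

View pics/c1.png

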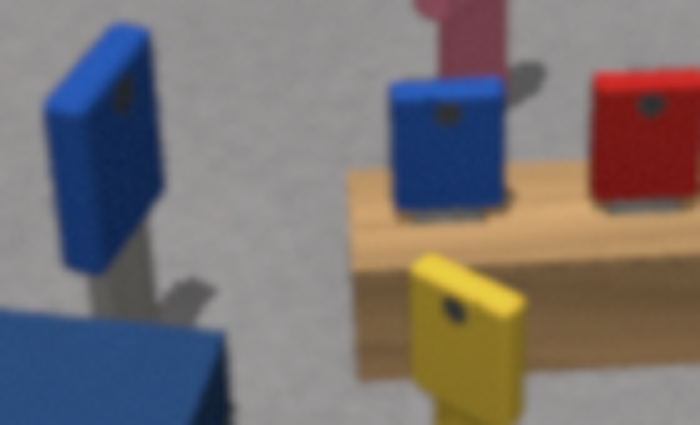

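View pics/c2.png

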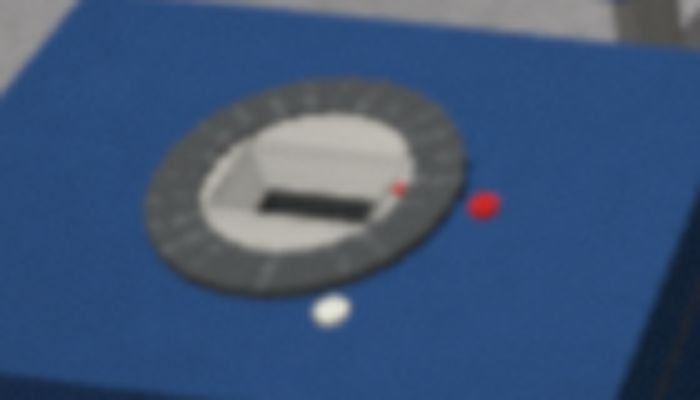

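View pics/c3.png

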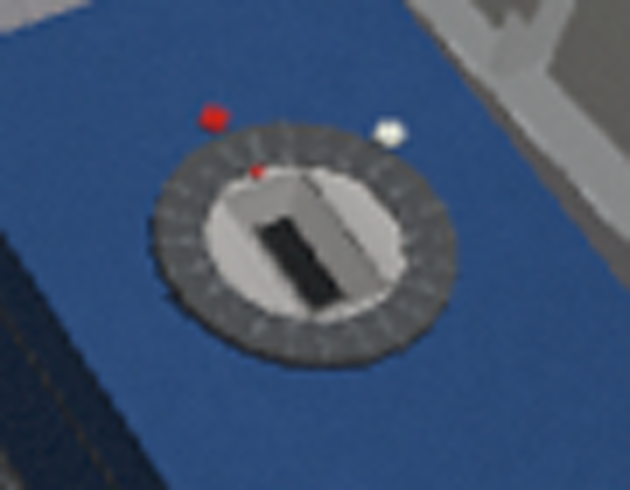

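View pics/c4.png

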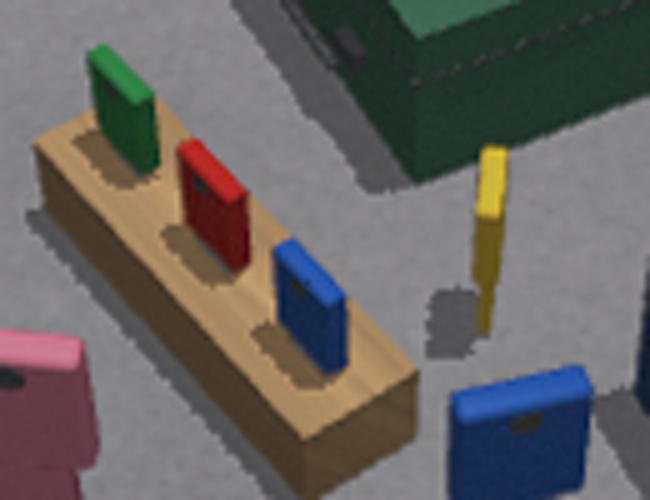

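The crops show the small blue key head standing in the rack, and the blue dial with its slot running roughly along world y.

```bash
python3 - <<'E'
from h import *
import pickle
S=pickle.load(open('scene0.pkl','rb'));D=pickle.load(open('side0.pkl','rb'))
s=lambda u,v,o=(185,185),f=5:(o[0]+(u+.5)/f-.5,o[1]+(v+.5)/f-.5)
print('key top tri',tri(S,s(447,88),D,s(311,267,(215,140))))
print('S top',onplane(S,*s(447,88),.105),'D top',onplane(D,*s(311,267,(215,140)),.105))
def ang(c,a,b,z):
    p=onplane(c,*a,z);q=onplane(c,*b,z);d=(q-p)[:2];return np.degrees(np.arctan2(d[1],d[0])),np.linalg.norm(d)
print('key dir',ang(S,s(392,100),s(503,92),.105),ang(D,s(275,240,(215,140)),s(328,300,(215,140)),.105),ang(D,s(295,238,(215,140)),s(347,290,(215,140)),.105))
print('rack edge',ang(S,s(348,270),s(700,248),.05), ang(D,s(35,145,(215,140)),s(303,440,(215,140)),.05))
g=lambda u,v:s(u,v,(80,240),5); h=lambda u,v:s(u,v,(360,180),7)
# other heads: tops
print('red/green/blue D',[onplane(D,*s(u,v,(215,140)),.105).round(4) for u,v in((127,72),(213,172),(311,267))])
print('lock tri',tri(S,g(308,182),D,h(307,243)))
print(onplane(S,*g(308,182),.103),onplane(D,*h(307,243),.103))
# slot floor edges at z=.093 : scene near edge & side
print('slot',ang(S,g(262,212),g(368,222),.093),ang(D,h(300,305),h(258,232),.093) ,ang(D,h(342,300),h(288,215),.093))
print('reddot',[onplane(S,*g(u,v),z) for u,v,z in((399,189,.103),(485,206,.1))],[onplane(D,*h(u,v),z) for u,v,z in((257,172,.103),(214,119,.1))])
print('white',onplane(S,*g(331,311),.1),onplane(D,*h(390,132),.1))
# automated ring fit
for n,c,(x0,x1,y0,y1) in(('S',S,(105,180,250,305)),('D',D,(375,432,190,238))):
    im=c['pixels'][y0:y1,x0:x1]; hsv=cv2.cvtColor(im,cv2.COLOR_RGB2HSV)
    m=(hsv[...,1]<90).astype(np.uint8)*255
    cs,_=cv2.findContours(m,cv2.RETR_EXTERNAL,cv2.CHAIN_APPROX_NONE); q=max(cs,key=cv2.contourArea)
    e=cv2.fitEllipse(q); print(n,e[0][0]+x0,e[0][1]+y0,e[1],onplane(c,e[0][0]+x0,e[0][1]+y0,.103))
E
```

```text
key top tri (array([ 0.48121614, -0.0136142 ,  0.10361666]), np.float64(0.00041341900451477944))
S top [ 0.48355847 -0.0135579   0.105     ] D top [ 0.48069259 -0.01440792  0.105     ]
key dir (np.float64(102.11267737669114), np.float64(0.03774018377069985)) (np.float64(-82.74070580083546), np.float64(0.038699956883675765)) (np.float64(-79.65972708561368), np.float64(0.03504915422415366))
rack edge (np.float64(100.45250685077994), np.float64(0.12209672458080831)) (np.float64(-80.6099982280489), np.float64(0.20670332151005674))
red/green/blue D [array([0.4595, 0.1212, 0.105 ]), array([0.4676, 0.0511, 0.105 ]), array([ 0.4807, -0.0144,  0.105 ])]
lock tri (array([ 0.67769862, -0.1779052 ,  0.10199032]), np.float64(0.000832687380260317))
[ 0.67848018 -0.17703885  0.103     ] [ 0.6772987  -0.17882006  0.103     ]
slot (np.float64(87.1326340598462), np.float64(0.030259363666224268)) (np.float64(80.42077826438572), np.float64(0.02714794358451683)) (np.float64(82.48537781061205), np.float64(0.03216569231705075))
reddot [array([ 0.67921546, -0.15150205,  0.103     ]), array([ 0.68076691, -0.12770042,  0.1       ])] [array([ 0.67961839, -0.15127467,  0.103     ]), array([ 0.68173498, -0.12756916,  0.1       ])]
white [ 0.72206435 -0.15638558  0.1       ] [ 0.72382282 -0.1554803   0.1       ]
S 140.83871841430664 277.9407787322998 (43.55950927734375, 63.167137145996094) [ 0.68227395 -0.17622105  0.103     ]
D 403.44040870666504 214.0887508392334 (34.270442962646484, 42.89213943481445) [ 0.67760436 -0.1784324   0.103     ]
```

```bash
python3 - <<'E'
from h import *
import pickle
S=pickle.load(open('scene0.pkl','rb'));D=pickle.load(open('side0.pkl','rb'))
for n,a,b in (('pink top',(280,153),(218,207)),('pink base',(279,208),(223,246)),('yellow top',(279,242),(314,173)),('yellow base',(279,285),(312,205)),('bigblue top',(206,196),(319,217)),('bigblue base',(208,248),(316,252))):
    print(n,*tri(S,a,D,b),onplane(D,*b,0) if 'base' in n else '')
E
```

```text
pink top [ 0.35516302 -0.0136268   0.13343379] 0.00037141744500309245 
pink base [ 0.34929264 -0.01589671  0.00387778] 0.0012041836015578788 [ 0.34972793 -0.01267129  0.        ]
yellow top [0.57882111 0.00355532 0.09558665] 0.001620330425968525 
yellow base [ 5.72000533e-01 -1.17300199e-04 -3.12840920e-03] 0.005256620143226698 [ 0.57145652 -0.0050282   0.        ]
bigblue top [ 0.51538015 -0.12249521  0.13103238] 0.003063492036121314 
bigblue base [ 0.51054846 -0.12924603  0.01961254] 0.00033391756160248515 [ 0.51739584 -0.11877644  0.        ]
```

Request:
arm_command(rows=[0,0,0.095,2.05,3.8,0.4,0.3,0,0,0.095,2.05,3.8,0.4,0.3,0,0,0.095,2.05,3.8,0.4,0.3,0,0,0.095,2.05,3.8,0.4,0.3,0,0,0.095,2.05,3.8,0.4,0.3,0,0,0.095,2.05,3.8,0.4,0.3,0,0,0.095,2.05,3.8,0.4,0.3,0,0,0.095,2.05,3.8,0.4,0.3], newtons=40)

```text
t: 0.95
eef_pos: [0.3163, -0.3263, 0.2634]
orientation: [0.878, 0.479, -0.0, 0.0]
ft_force: [0.5, 0.1, 0.0]
grip_width: 0.06
```

Request:
arm_command(rows=[0,0,0.095,2.05,3.8,0,0.3,0,0,0.095,2.05,3.8,0,0.3,0,0,0.095,2.05,3.8,0,0.3,0,0,0.095,2.05,3.8,0,0.3,0,0,0.095,2.05,3.8,0,0.3,0,0,0.095,2.05,3.8,0,0.3,0,0,0.095,2.05,3.8,0,0.3,0,0,0,0,0,0,0.3])

```text
t: 1.75
eef_pos: [0.4615, -0.0554, 0.2638]
orientation: [0.67, 0.742, 0.002, -0.0]
ft_force: [-0.9, -0.5, 0.5]
grip_width: 0.0597
```

```bash
cat >> h.py <<'E'
from scipy.spatial.transform import Rotation as Ro
def wsnap():
    s=get_state(); c=camera('wrist'); c['p']=s['eef_pos']; c['Rw']=Ro.from_quat(s['orientation']).as_matrix(); return c
def wray(c,u,v):
    K=c['K']; x=np.array([(u-K[0,2])/K[0,0],(v-K[1,2])/K[1,1]]); r=np.linalg.norm(x)
    d=np.r_[x/r*np.sin(r),np.cos(r)] if r>1e-9 else np.array([0,0,1.])
    H=c['hand_eye']; return c['p']+c['Rw']@H[:3,3], c['Rw']@H[:3,:3]@d
def wplane(c,u,v,z):
    o,d=wray(c,u,v); return o+d*(z-o[2])/d[2]
E
python3 - <<'E'
from h import *
import pickle
c=wsnap(); pickle.dump(c,open('w1.pkl','wb')); save('w1.png',c['pixels'])
E
```

```text
(no output)
```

View pics/w1.png

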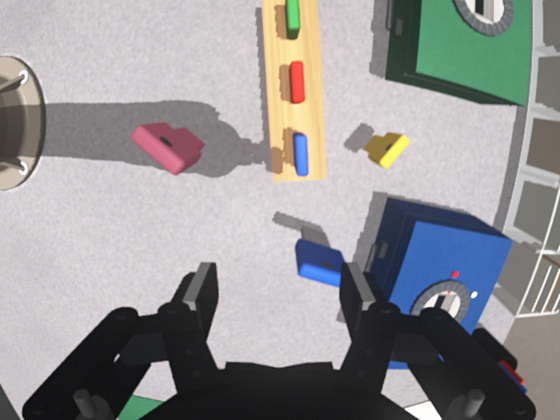

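Wrist view: the rack's blue key is at (301,155), and the blue dial at (441,303) is partly hidden by a finger.

```bash
python3 - <<'E'
from h import *
import pickle
c=pickle.load(open('w1.pkl','rb'))
save('w1c.png',cv2.resize(c['pixels'][120:190,250:350],None,fx=8,fy=8,interpolation=cv2.INTER_CUBIC))
m=bluemask(c['pixels']); k,l,st,ce=cv2.connectedComponentsWithStats(m)
for i in range(1,k):
    if st[i,4]>80:
        print(st[i],ce[i].round(1),cv2.minAreaRect(np.argwhere(l==i)[:,::-1].astype(np.float32)))
        print(wplane(c,*ce[i],.105))
E
```

```text
[295 134  13  41 448] [300.8 154.4] ((300.7072448730469, 154.0587615966797), (40.32200241088867, 11.397322654724121), 87.39744567871094)
[ 0.4784215 -0.0160741  0.105    ]
[ 389  220  123  115 7040] [449.9 265.1] ((449.0000305175781, 273.4788818359375), (98.00304412841797, 104.98133850097656), 18.67670440673828)
[ 0.66591845 -0.11775853  0.105     ]
[ 296  240   48   47 1515] [318.5 262.6] ((318.5096130371094, 262.76751708984375), (52.6522331237793, 34.932193756103516), 16.389541625976562)
[ 0.51032455 -0.12446274  0.105     ]
[388 361  21   8 141] [397.2 364.9] ((398.0, 364.5), (20.0, 7.0), 0.0)
[ 0.64204781 -0.27000337  0.105     ]
```

View pics/w1c.png

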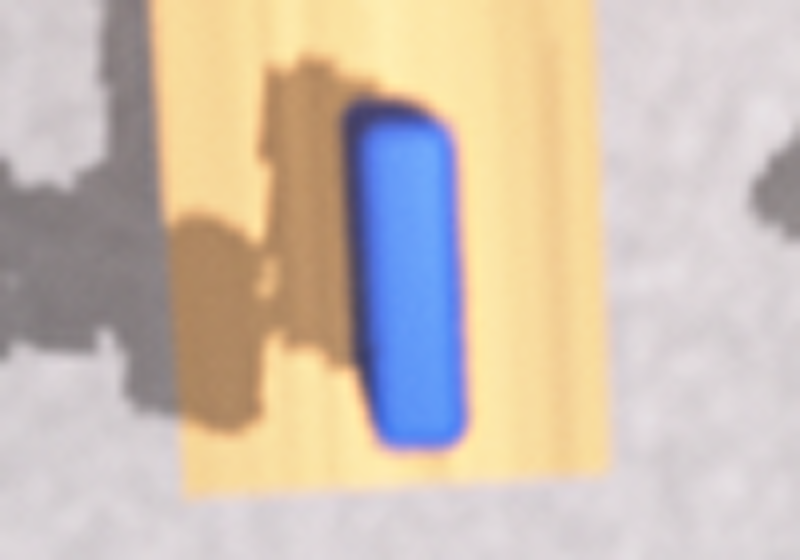

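```bash
python3 - <<'E'
from h import *
import pickle
c=pickle.load(open('w1.pkl','rb'))
f=lambda u,v:(250+(u+.5)/8-.5,120+(v+.5)/8-.5)
P=[wplane(c,*f(*p),.105) for p in((361,121),(449,119),(467,440),(377,448))]
for p in P: print(p.round(4))
print(np.mean(P,0)); 
for a,b in((3,0),(2,1)): d=P[b]-P[a];print(np.degrees(np.arctan2(d[1],d[0])),np.linalg.norm(d))
E=[wplane(c,*f(*p),.05) for p in((185,497),(612,475),(152,0),(595,0))]
for a,b in((0,2),(1,3)): d=E[b]-E[a];print('rack',np.degrees(np.arctan2(d[1],d[0])))
print(E)
print(c['p'],c['Rw'].round(3))
E
```

```text
[0.4708 0.0016 0.105 ]
[0.4808 0.003  0.105 ]
[ 0.4874 -0.0344  0.105 ]
[ 0.4769 -0.0365  0.105 ]
[ 0.47897355 -0.01660367  0.105     ]
99.1731854061801 0.03859840023720889
99.95002837615161 0.037950754226852144
rack 99.33902609043622
rack 99.33791022654327
[array([ 0.45530588, -0.05664701,  0.05      ]), array([ 0.51456564, -0.04717748,  0.05      ]), array([0.44406467, 0.011707  , 0.05      ]), array([0.50377682, 0.01843366, 0.05      ])]
[ 0.4614936  -0.0554482   0.26375151] [[-0.102  0.995  0.002]
 [ 0.995  0.102  0.003]
 [ 0.003  0.003 -1.   ]]
```

Request:
arm_command(rows=[0,0,0.033,0.95,2.0,-1.5,0.3,0,0,0.032,0.9,2.0,-3,0.3,0,0,0,0,0,-4,0.3,0,0,0,0,0,-4,0.3,0,0,0,0,0,-1,0.3,0,0,0,0,0,0,0.3])

```text
t: 2.4
eef_pos: [0.4764, -0.0232, 0.1272]
orientation: [0.651, 0.759, -0.001, -0.001]
ft_force: [0.4, 0.0, 0.8]
grip_width: 0.0598
```

```bash
python3 - <<'E'
from h import *
c=wsnap(); print(c['p']); save('w2.png',c['pixels'])
s=camera('scene'); save('s2.png',cv2.resize(s['pixels'][130:300,160:400],None,fx=3,fy=3))
E
```

```text
[ 0.47642113 -0.02319971  0.12718079]
```

View pics/w2.png

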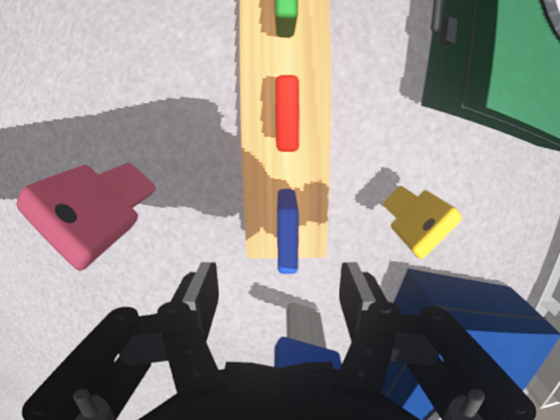

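View pics/s2.png

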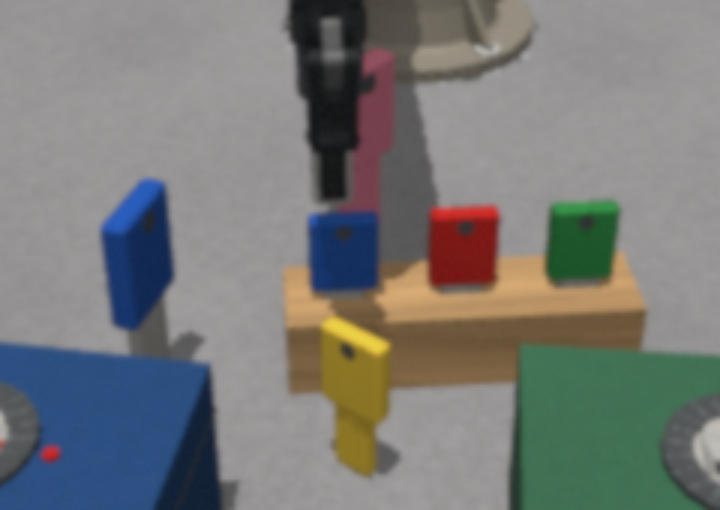

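Request:
arm_command(rows=[0,0,0.012,0.35,0.75,0,0.3,0,0,0,0,0,-3,0.3,0,0,0,0,0,-3,0.3,0,0,0,0,0,0,0.3])

```text
t: 2.9
eef_pos: [0.4798, -0.0143, 0.0669]
orientation: [0.645, 0.764, -0.001, -0.002]
ft_force: [-1.1, -0.4, -0.1]
grip_width: 0.0596
```

```bash
python3 - <<'E'
from h import *
c=wsnap(); print(c['p']); save('w3.png',cv2.resize(c['pixels'][180:380,170:390],None,fx=3,fy=3))
E
```

```text
[ 0.47977925 -0.01427474  0.06692365]
```

View pics/w3.png

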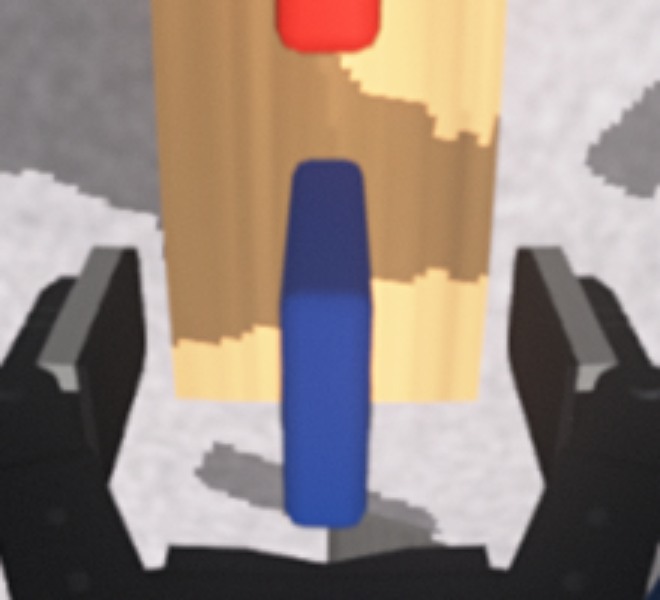

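Request:
arm_command(rows=[0,0,0,0,0,0,1,0,0,0,0,0,0,1,0,0,0,0,0,0,1,0,0,0,0,0,0,1,0,0,0,0,0,0,1,0,0,0,0,0,0,1], newtons=70)

```text
t: 3.55
eef_pos: [0.4817, -0.0147, 0.0697]
orientation: [0.646, 0.764, -0.0, 0.0]
ft_force: [-3.2, 0.3, 7.8]
grip_width: 0.0111
```

Request:
arm_command(rows=[0,0,0,0,0,0.5,1,0,0,0,0,0,1,1,0,0,0,0,0,2,1,0,0,0,0,0,3,1,0,0,0,0,0,4,1,0,0,0,0,0,4,1,0,0,0,0,0,4,1,0,0,0,0,0,0,1])

```text
t: 4.35
eef_pos: [0.4852, -0.0139, 0.2598]
orientation: [0.646, 0.764, 0.004, 0.005]
ft_force: [0.2, -0.3, -0.7]
grip_width: 0.0113
```

```bash
python3 - <<'E'
from h import *
import pickle
s=get_state(); print(s['eef_pos'],s['grip_width'])
for n in('scene','side'):
    c=camera(n); pickle.dump(c,open(n+'4.pkl','wb'))
    save(n+'4.png',c['pixels'])
E
```

```text
[ 0.48524538 -0.01394737  0.25980473] 0.011278242881625296
```

View pics/scene4.png

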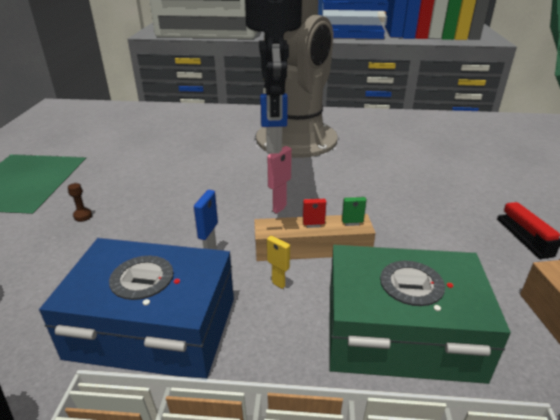

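View pics/side4.png

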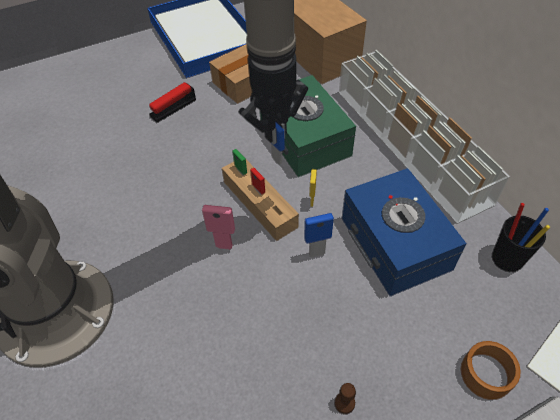

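The key is held upright and the rack's blue slot is empty. Next I'll carry it over the lock.

Request:
arm_command(rows=[0,0,-0.04,3.2,-2.75,0,1,0,0,-0.04,3.2,-2.75,0,1,0,0,-0.04,3.2,-2.75,0,1,0,0,-0.04,3.2,-2.75,0,1,0,0,-0.04,3.2,-2.75,0,1,0,0,-0.03,3.2,-2.7,0,1,0,0,0,0,0,0,1,0,0,0,0,0,0,1])

```text
t: 5.25
eef_pos: [0.6725, -0.1792, 0.2502]
orientation: [0.729, 0.684, -0.001, -0.002]
ft_force: [0.1, 0.8, -0.8]
grip_width: 0.0113
```

```bash
python3 - <<'E'
from h import *
import pickle
c=wsnap(); print(c['p']); pickle.dump(c,open('w5.pkl','wb')); save('w5.png',c['pixels'])
E
```

```text
[ 0.67246971 -0.17917474  0.25023115]
```

View pics/w5.png

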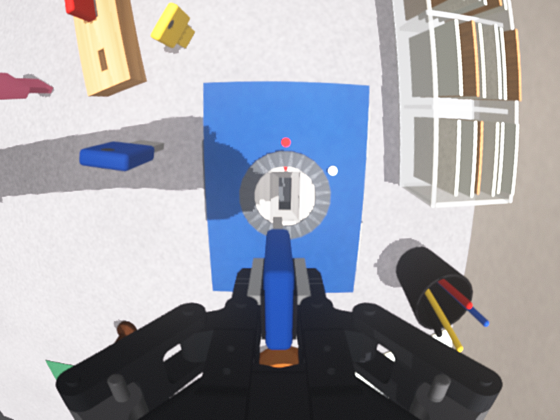

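The wrist view shows the dial clearly, with its ring centred near (285,195). The red dot is at (286,142), the white one at (333,171), and the key is at (278,290).

```bash
python3 - <<'E'
from h import *
import pickle
c=pickle.load(open('w5.pkl','rb'))
save('w5c.png',cv2.resize(c['pixels'][130:250,220:350],None,fx=6,fy=6,interpolation=cv2.INTER_CUBIC))
R=c['Rw']; print('tool x deg',np.degrees(np.arctan2(R[1,0],R[0,0])))
E
```

```text
tool x deg 86.36592263646246
```

View pics/w5c.png

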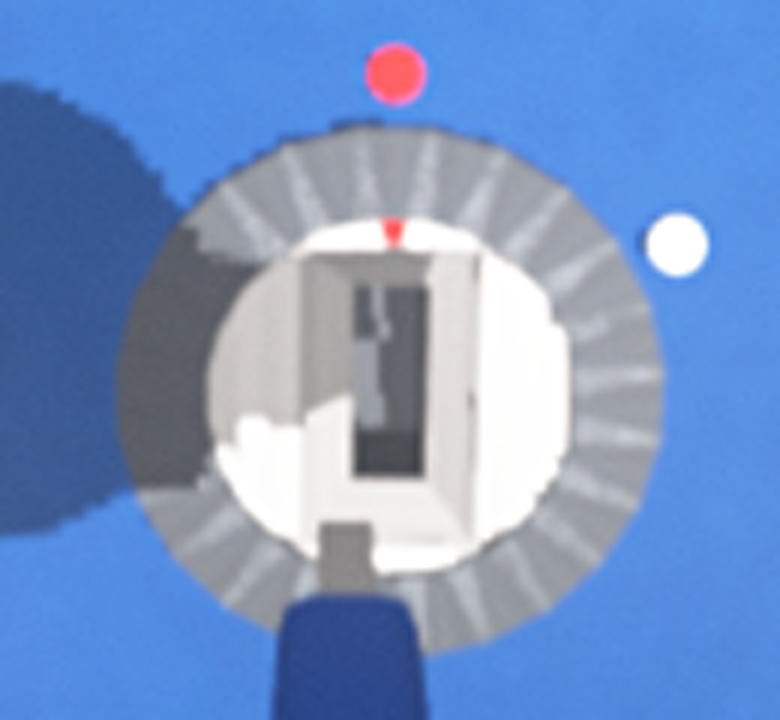

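```bash
python3 - <<'E'
from h import *
import pickle
c=pickle.load(open('w5.pkl','rb'))
f=lambda u,v:(220+(u+.5)/6-.5,130+(v+.5)/6-.5)
print('disc',wplane(c,*f(390,396),.103),'funnel',wplane(c,*f(390,399),.103))
print('size',wplane(c,*f(208,396),.103)-wplane(c,*f(572,396),.103),wplane(c,*f(390,252),.103)-wplane(c,*f(390,543),.103))
a=wplane(c,*f(394,230),.103);b=wplane(c,*f(396,74),.1);ce=wplane(c,*f(390,398),.103)
for p in(a,b): d=p-ce;print(np.degrees(np.arctan2(d[1],d[0])),np.linalg.norm(d))
P=[wplane(c,*f(*p),.093) for p in((357,285),(428,288),(424,478),(354,475))];print('slot',np.mean(P,0)); d=P[1]-P[2];print(np.degrees(np.arctan2(d[1],d[0])),np.linalg.norm(d))
# key: top-face and blade tip
t=wplane(c,*f(346,523),c['p'][2]-.060); print('tip front edge',t,'expected TCP+12mm along tool x')
print(c['p'],c['Rw'][:,2])
E
```

```text
disc [ 0.67734272 -0.17892287  0.103     ] funnel [ 0.67731501 -0.17939746  0.103     ]
size [-0.05580211  0.00341516  0.        ] [0.002694   0.04613833 0.        ]
85.3116142495916 0.026102941126342077
85.51925294707682 0.04945340457570323
slot [ 0.67755667 -0.17938472  0.093     ]
85.76586041474178 0.03106891997261698
tip front edge [ 0.67203028 -0.1699609   0.19023115] expected TCP+12mm along tool x
[ 0.67246971 -0.17917474  0.25023115] [-0.00468238  0.00214569 -0.99998674]
```

Request:
arm_command(rows=[0,0,-0.01,0.5,0.1,0,1,0,0,0,0,0,-2.5,1,0,0,0,0,0,-2.5,1,0,0,0,0,0,-2,1,0,0,0,0,0,0,1,0,0,0,0,0,0,1])

```text
t: 5.9
eef_pos: [0.6784, -0.1772, 0.1841]
orientation: [0.732, 0.681, 0.0, 0.0]
ft_force: [0.8, -0.1, -0.2]
grip_width: 0.0107
```

```bash
python3 - <<'E'
from h import *
import pickle
c=wsnap(); print(c['p'],c['Rw'][:,2],np.degrees(np.arctan2(c['Rw'][1,0],c['Rw'][0,0]))); save('w6.png',cv2.resize(c['pixels'][130:330,180:380],None,fx=3,fy=3))
d=camera('side'); save('d6.png',cv2.resize(d['pixels'][130:250,340:470],None,fx=5,fy=5))
d=camera('scene'); save('s6.png',cv2.resize(d['pixels'][170:300,80:220],None,fx=4,fy=4))
E
```

```text
[ 0.67836686 -0.17719087  0.18408111] [ 4.72098861e-04  4.32257332e-06 -9.99999889e-01] 85.87907803464807
```

View pics/w6.png

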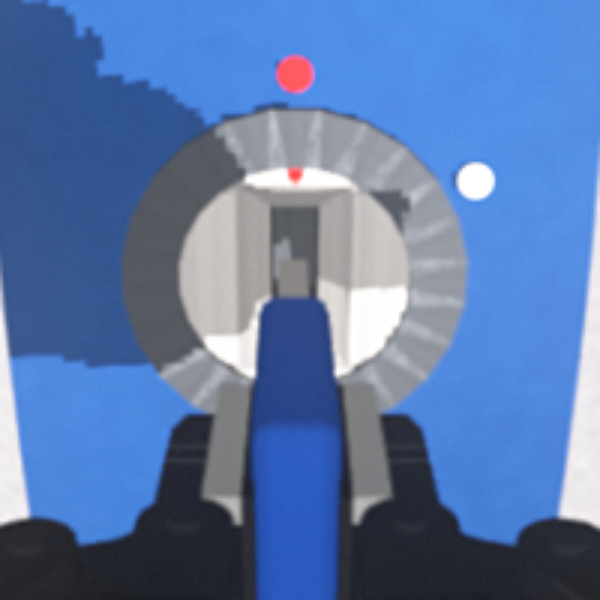

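View pics/s6.png

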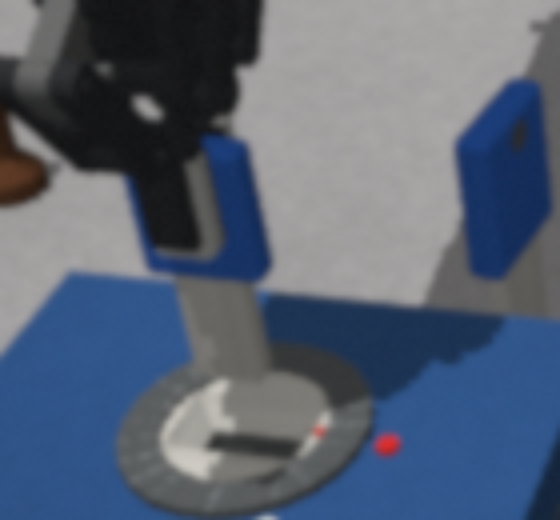

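```bash
python3 - <<'E'
from h import *
import pickle
S=pickle.load(open('scene0.pkl','rb'))
def pr(X): q=S['K']@(S['R']@X+S['t']); return q[:2]/q[2]
y=np.array([np.cos(np.radians(86)),np.sin(np.radians(86)),0]); 
p=np.array([.678,-.177,0])
for h,z in((.02,.22),(.02,.17),(-.02,.22),(-.02,.17),(.012,.169),(.012,.124),(-.012,.169),(-.012,.124)):
    u=pr(p+y*h+[0,0,z]); print(h,z,((u-[80,170])*4).round())
E
```

```text
0.02 0.22 [241. 141.]
0.02 0.17 [269. 272.]
-0.02 0.22 [117. 130.]
-0.02 0.17 [150. 261.]
0.012 0.169 [245. 272.]
0.012 0.124 [269. 380.]
-0.012 0.169 [174. 266.]
-0.012 0.124 [200. 373.]
```

The key's corners project to within a few pixels of an upright, centred pose. I'll insert it now.

Request:
arm_command(rows=[0,0,0,-0.05,-0.2,-1,1,0,0,0,0,0,-1,1,0,0,0,0,0,-0.7,1,0,0,0,0,0,-0.7,1,0,0,0,0,0,-0.6,1,0,0,0,0,0,-0.6,1,0,0,0,0,0,0,1])

```text
t: 6.75
eef_pos: [0.6772, -0.1799, 0.1361]
orientation: [0.732, 0.681, -0.0, -0.001]
ft_force: [-0.5, -0.7, -0.7]
grip_width: 0.011
```

Request:
arm_command(rows=[0,0,0,0,0.1,-0.5,1,0,0,0,0,0,-0.5,1,0,0,0,0,0,-0.3,1,0,0,0,0,0,-0.2,1,0,0,0,0,0,0,1,0,0,0,0,0,0,1])

```text
t: 7.35
eef_pos: [0.6779, -0.179, 0.1229]
orientation: [0.732, 0.681, 0.0, 0.0]
ft_force: [-1.9, -0.2, 3.0]
grip_width: 0.0115
```

```bash
python3 - <<'E'
from h import *
s=get_state(); print(s['eef_pos'],s['ft_force'],s['moment'],s['joints'].round(2))
d=camera('side'); save('d7.png',cv2.resize(d['pixels'][130:250,340:470],None,fx=5,fy=5))
d=camera('scene'); save('s7.png',cv2.resize(d['pixels'][200:310,80:220],None,fx=5,fy=5))
E
```

```text
[ 0.67787286 -0.17903829  0.12286356] [-1.94091806 -0.1954822   3.03555971] [0.08321003 0.40856908 0.00444817] [ 0.52  0.61 -0.48  1.5   0.3   1.1  -0.1 ]
```

View pics/s7.png

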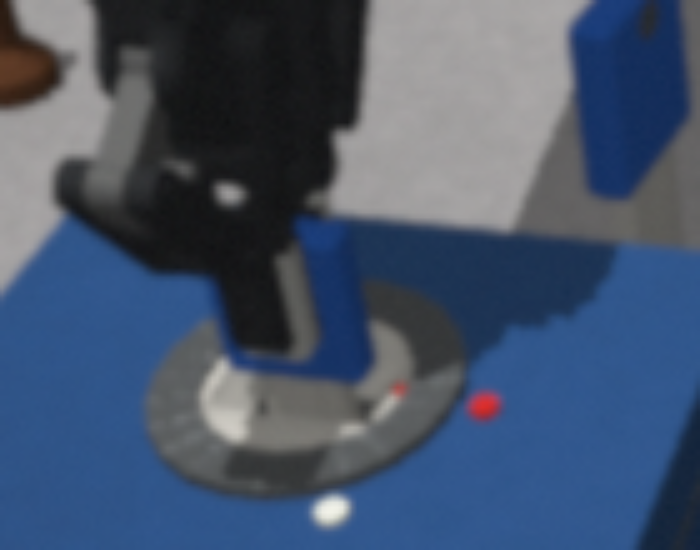

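Request:
arm_command(rows=[0,0,0,0,0,-0.2,1,0,0,0,0,0,-0.2,1,0,0,0,0,0,0,1,0,0,0,0,0,0,1])

```text
t: 7.85
eef_pos: [0.6782, -0.179, 0.1226]
orientation: [0.733, 0.681, -0.0, 0.001]
ft_force: [-6.9, 0.7, 18.7]
grip_width: 0.0111
```

```bash
python3 - <<'E'
from h import *
import pickle
S=camera('scene'); save('s8.png',cv2.resize(S['pixels'][200:310,80:220],None,fx=5,fy=5))
def pr(X): q=S['K']@(S['R']@X+S['t']); return q[:2]/q[2]
y=np.array([np.cos(np.radians(86)),np.sin(np.radians(86)),0]);x=np.array([y[1],-y[0],0])
p=np.array([.678,-.179,0])
for off in(0,.01):
  for h,z in((.02,.108),(-.02,.108),(.02,.158)):
    print(off,h,z,((pr(p+y*h+x*.006+[0,0,z+off])-[80,200])*5).round())
E
```

```text
0 0.02 0.108 [358. 387.]
0 -0.02 0.108 [217. 372.]
0 0.02 0.158 [327. 241.]
0.01 0.02 0.108 [352. 359.]
0.01 -0.02 0.108 [210. 344.]
0.01 0.02 0.158 [320. 211.]
```

View pics/s8.png

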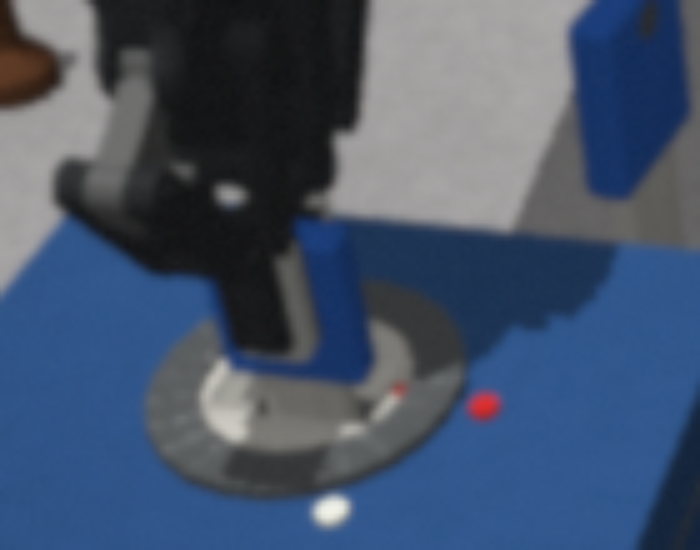

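The key is home: at 19 N contact force the TCP stopped at z = 0.1226, the predicted home being 0.123. Now I'll turn it clockwise.

Request:
arm_command(rows=[0,0,-0.03,0,0,0.2,1,0,0,-0.08,0,0,0,1,0,0,-0.1,0,0,0,1,0,0,-0.1,0,0,0,1,0,0,-0.1,0,0,0,1,0,0,-0.1,0,0,0,1,0,0,-0.1,0,0,0,1,0,0,0,0,0,0,1])

```text
t: 8.7
eef_pos: [0.6788, -0.1796, 0.1227]
orientation: [0.903, 0.429, 0.001, 0.001]
ft_force: [-3.5, 0.2, 9.7]
grip_width: 0.0111
```

```bash
python3 - <<'E'
from h import *
s=get_state(); R=Ro.from_quat(s['orientation']).as_matrix()
print(s['eef_pos'],s['ft_force'],s['moment'],np.degrees(np.arctan2(R[1,0],R[0,0])),s['joints'].round(2))
E
```

```text
[ 0.67883714 -0.17957416  0.12273533] [-3.50244478  0.23389411  9.65593535] [-0.00418259  0.72437593 -0.01877512] 50.77317671192688 [ 0.43  0.59 -0.35  1.5   0.22  1.08 -0.65]
```

Request:
arm_command(rows=[0,0,-0.1,0,0,0,1,0,0,-0.1,0,0,0,1,0,0,-0.1,0,0,0,1,0,0,-0.1,0,0,0,1,0,0,-0.1,0,0,0,1,0,0,-0.1,0,0,0,1,0,0,-0.05,0,0,0,1,0,0,0,0,0,0,1])

```text
t: 9.5
eef_pos: [0.6783, -0.1794, 0.1227]
orientation: [0.993, 0.118, 0.001, 0.001]
ft_force: [-2.6, -0.0, 11.1]
grip_width: 0.0111
```

```bash
python3 - <<'E'
from h import *
s=get_state(); R=Ro.from_quat(s['orientation']).as_matrix()
print(s['eef_pos'],s['ft_force'],s['moment'],np.degrees(np.arctan2(R[1,0],R[0,0])),s['joints'].round(2))
d=camera('side'); save('d9.png',cv2.resize(d['pixels'][150:250,340:470],None,fx=5,fy=5))
d=camera('scene'); save('s9.png',cv2.resize(d['pixels'][200:310,80:220],None,fx=5,fy=5))
E
```

```text
[ 0.67833129 -0.17939372  0.1227263 ] [-2.59491295e+00 -6.71158824e-03  1.11430478e+01] [0.08921093 1.03333514 0.00374707] 13.589927324618559 [ 0.34  0.58 -0.2   1.51  0.13  1.07 -1.23]
```

View pics/s9.png

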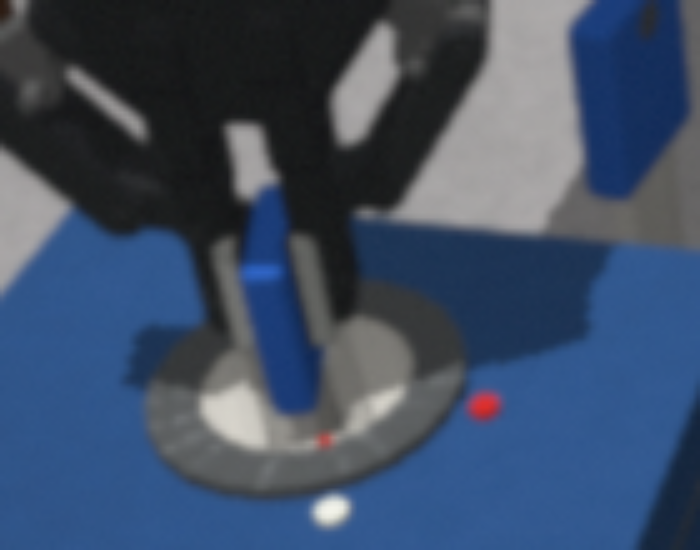

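View pics/d9.png

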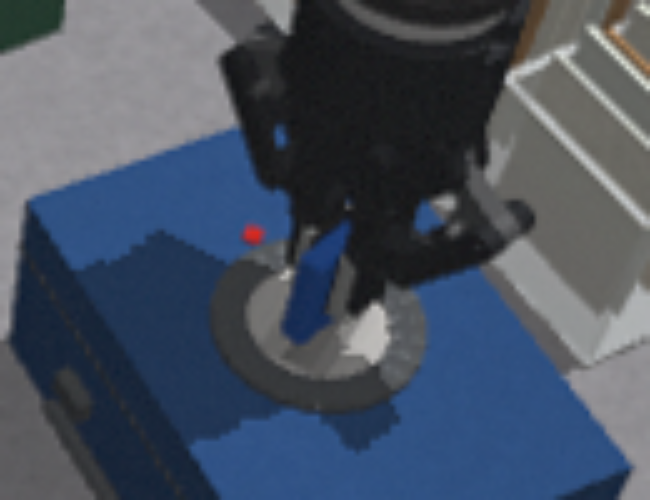

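Request:
arm_command(rows=[0,0,-0.06,0,0,0,1,0,0,-0.06,0,0,0,1,0,0,-0.04,0,0,0,1,0,0,0,0,0,0,1,0,0,0,0,0,0,1])

```text
t: 10.1
eef_pos: [0.6782, -0.1792, 0.1228]
orientation: [0.999, 0.041, 0.0, 0.001]
ft_force: [-4.9, -0.7, 10.7]
grip_width: 0.0114
```

```bash
python3 - <<'E'
from h import *
s=get_state(); R=Ro.from_quat(s['orientation']).as_matrix()
print(s['eef_pos'],s['ft_force'],s['moment'],np.degrees(np.arctan2(R[1,0],R[0,0])))
S=camera('scene'); im=S['pixels']
hsv=cv2.cvtColor(im,cv2.COLOR_RGB2HSV); 
m=(((hsv[...,0]<8)|(hsv[...,0]>172))&(hsv[...,1]>100)).astype(np.uint8); m[:240]=0;m[310:]=0;m[:,:100]=0;m[:,220:]=0
k,l,st,ce=cv2.connectedComponentsWithStats(m)
for i in range(1,k):
    p=onplane(S,*ce[i],.103)-[.678,-.179,.103]; print(st[i,4],ce[i],np.degrees(np.arctan2(p[1],p[0])),np.linalg.norm(p))
save('s10.png',cv2.resize(im[200:310,80:220],None,fx=5,fy=5))
E
```

```text
[ 0.6781839  -0.1792117   0.12276051] [-4.91581285 -0.67132149 10.65699353] [-0.04610537  1.14470638  1.14268887] 4.737102701054966
16 [176.4375 280.625 ] 83.9171182561797 0.05254943724996764
5 [143.2 287.6] 28.846398323118606 0.025271813228604695
```

View pics/s10.png

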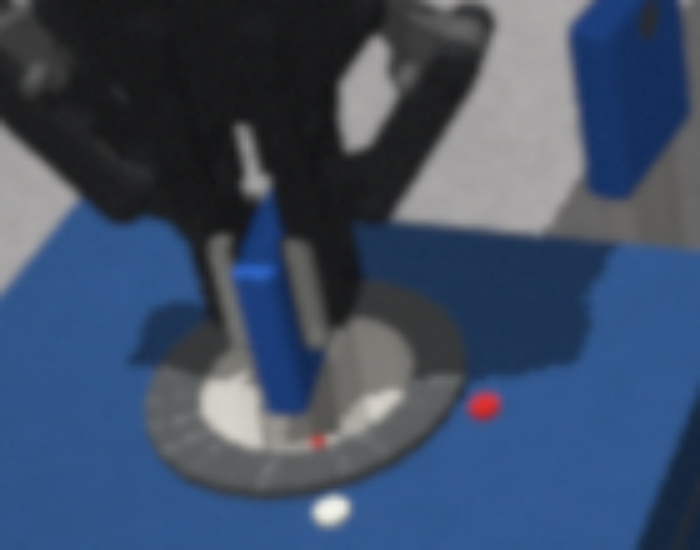

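The moment about z jumped to 1.14 N m, so the barrel is at its stop, with its red mark at about 29°, next to the white dot. I'll ease the turn slightly and let go.

Request:
arm_command(rows=[0,0,0.05,0,0,0,1,0,0,0,0,0,0,1,0,0,0,0,0,0,0.8,0,0,0,0,0,0,0.5,0,0,0,0,0,0,0.3,0,0,0,0,0,0,0.3,0,0,0,0,0,0,0.3])

```text
t: 10.85
eef_pos: [0.6778, -0.179, 0.12]
orientation: [0.998, 0.064, -0.0, 0.0]
ft_force: [0.6, -0.0, -0.8]
grip_width: 0.06
```

Request:
arm_command(rows=[0,0,0,0,0,1,0.3,0,0,0,0,0,2,0.3,0,0,0,0,0,4,0.3,0,0,0,0,0,4,0.3,0,0,0,-2,0,4,0.3,0,0,0,-4,0,2,0.3,0,0,0,-4,0,0,0.3,0,0,0,0,0,0,0.3])

```text
t: 11.65
eef_pos: [0.573, -0.1802, 0.2919]
orientation: [0.998, 0.062, -0.001, 0.001]
ft_force: [0.6, 0.6, -0.1]
grip_width: 0.0598
```

```bash
python3 - <<'E'
from h import *
s=get_state(); print(s['t'],s['eef_pos'],s['ft_force'],s['grip_width'])
S=camera('scene'); im=S['pixels']
hsv=cv2.cvtColor(im,cv2.COLOR_RGB2HSV); 
m=(((hsv[...,0]<8)|(hsv[...,0]>172))&(hsv[...,1]>100)).astype(np.uint8); m[:240]=0;m[310:]=0;m[:,:100]=0;m[:,220:]=0
k,l,st,ce=cv2.connectedComponentsWithStats(m)
for i in range(1,k):
    p=onplane(S,*ce[i],.103)-[.678,-.179,.103]; print(st[i,4],ce[i],np.degrees(np.arctan2(p[1],p[0])),np.linalg.norm(p))
save('s11.png',cv2.resize(im[200:310,80:220],None,fx=5,fy=5))
d=camera('side'); save('d11.png',cv2.resize(d['pixels'][150:250,340:470],None,fx=5,fy=5))
def pr(c,X): q=c['K']@(c['R']@X+c['t']); return q[:2]/q[2]
for a in (5,10,20):
  y=np.array([np.cos(np.radians(a)),np.sin(np.radians(a)),0]);p=np.array([.678,-.179,.158])
  print(a,[((pr(S,p+y*h)-[80,200])*5).round() for h in(-.02,.02)],[((pr(d,p+y*h)-[340,150])*5).round() for h in(-.02,.02)])
E
```

```text
11.65 [ 0.57303082 -0.18020651  0.29189288] [ 0.56948132  0.60740911 -0.14395114] 0.059846677862870894
16 [176.4375 280.625 ] 83.9171182561797 0.05254943724996764
5 [143.2 287.6] 28.846398323118606 0.025271813228604695
5 [array([283., 173.]), array([241., 269.])] [array([303., 256.]), array([384., 211.])]
10 [array([276., 173.]), array([248., 269.])] [array([306., 259.]), array([381., 208.])]
20 [array([262., 175.]), array([262., 267.])] [array([313., 264.]), array([374., 203.])]
```

View pics/s11.png

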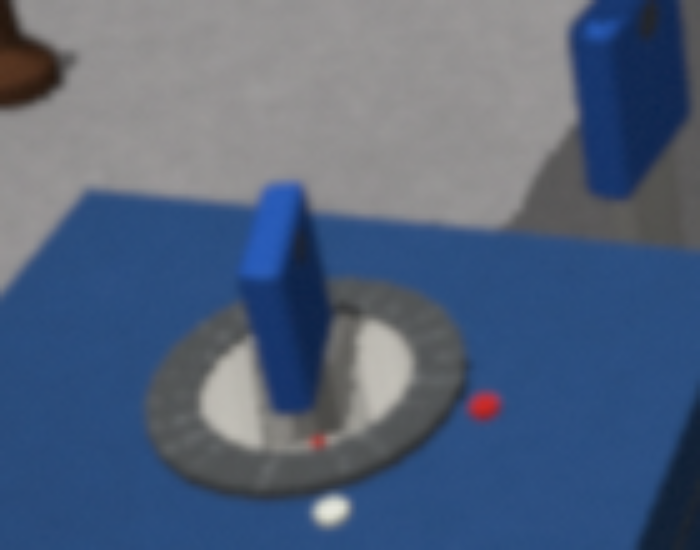

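View pics/d11.png

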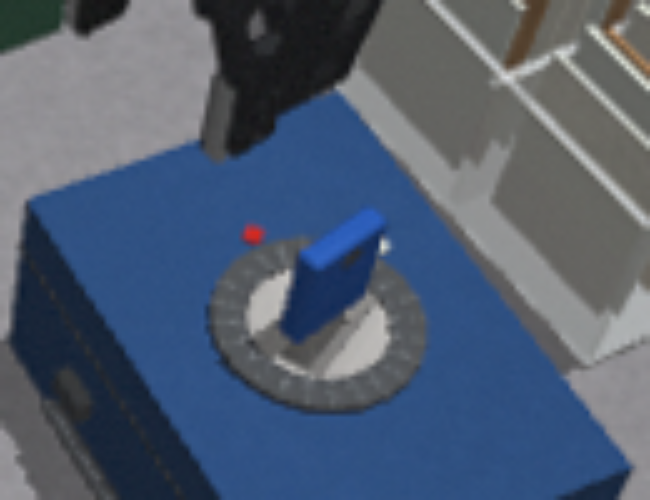

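```bash
python3 -c "
from h import *
print(finish_job())"
```

```text
the job is handed in; nothing more can be done
None
```

The blue cash box should be unlocked. I took the small blue key from the rack, pushed it home in the blue box's keyhole, turned it clockwise to the stop, and let go. I handed the job in at about 12 s of the 45 s. `finish_job()` gives no verdict, so these checks are my own:

- **Insertion:** The key met the floor with 19 N of contact force. The tool height was 0.1226 m against a predicted 0.123 m.
- **Turn:** The moment about the vertical rose to about 1.1 N m, which I read as the stop. The barrel's red mark moved from about 85.5° to about 29° and lies next to the white dot. That is about 57° of the 60°, from a mark only a few pixels wide. The bolt is hidden, so its travel is inferred from this.
- **After release:** The key stands upright in the lock, and the mark did not move when I let go. The gripper is clear, with no contact force.
- **Small disagreement:** In the scene camera, the key's edges sit about 2–3 mm from where a perfectly home key should appear. That is within calibration error and the 10 mm limit.

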